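# Spread a snap ring with pliers and hold it at the axle groove

### The job

Lift the snap-ring pliers, with the ring already on their tips, out of their stand, and with the pliers upright above the end of the axle stub squeeze the handles fully so that the ring is spread before it goes on. Lower the spread ring over the axle, without ramming anything, until it is level with the groove, and finish while holding it there: pliers upright in the gripper, ring still fully spread and clear of the axle all round, nothing put down or let go. Leave the loose things on the bench where they are.

Things in the scene. Friction and masses are not known exactly. Their poses are not given: they have to be found in the camera images.
- pliers: Steel ring pliers, 0.21 kg, 155 mm tall, upright in the stand, flat grey handles up, tips down; a dark snap ring of 4.5 mm wire lies level on the tips. Origin midway between the tips, at the ring's underside; x from tips to ring middle, y from handle to handle, z up. A crossbar (28 mm in x, 88 in y, z 50 to 60 mm) rests on the stand; cheek plates up to z 80 mm.
- pliers_grip (a point): Middle between the two upright handles, at pliers x 0, y 0, z 115 mm: grip here from above, closing along pliers y. Each handle is 22 mm wide in x, 7 mm thick, z 80 to 155 mm; flat outer faces 62 mm apart at rest, 36 mm when fully squeezed. Grip with 20 to 40 N: that squeezes them to the stop and holds the ring spread.
- ring_hole (a point): Middle of the spread ring's opening, at half its thickness: pliers x 5, y 0, z 2.5 mm (ring from z 0 to 5 mm). At rest the opening is 21 mm and will not go over the axle; fully spread, the 24 mm axle standing at this point has about 4 mm clearance all round. Up to 45 mm of axle fits above the ring. Spread, ring and tips reach 29 mm either side in y.
- handle_left (a joint): Straight inward travel of the handle on the pliers' +y side, m: 0 at rest, 0.013 fully squeezed at a firm stop (ring fully spread). The other handle moves equally in mirror image; the handles stay parallel and each tip moves as far as its handle. A spring resists with 5 N at first, 13 N at the stop, on each handle.
- handle_right (a joint): Inward travel of the handle on the pliers' -y side, m: 0 at rest, 0.013 fully squeezed; it moves along pliers +y.
- stand: Aluminium stand fixed to the bench, base 70 x 116 mm, two cheeks 75 mm high, 64 mm apart in y. Lips 6 mm high surround the pliers' crossbar, so the pliers lift straight up out of it. The ring starts 25 mm above the bench and may be spread between the cheeks. Origin at the centre of its underside, axes as the pliers' at the start.
- axle: Axle stub fixed to the bench: grey bearing block 80 x 80 x 20 mm, a toothed aluminium pulley 52 mm across with its top at 40 mm, and from it an upright round steel shaft 24 mm in diameter that ends at 75 mm with a 3 mm bevel. Origin at the centre of its underside, z up along the shaft.
- axle_groove (a point): On the shaft's axis at mid-height of its only groove, 46 mm above the bench. The groove is a darker neck 19 mm in diameter, from 41 to 51 mm above the bench, just above the pulley.
- axle_top (a point): Centre of the shaft's upper end, 75 mm above the bench.
- beaker: Loose small glass beaker, 57 mm wide, 68 mm high: bystander, not to be moved. Origin at the centre of its underside.
- slide_box: Loose grey slide box, 79 x 95 x 33 mm: bystander. Origin at the centre of its underside.
- pipette: Loose pipette lying on the bench, 212 mm long in its y, 31 mm high: bystander. Origin at the centre of its underside.
- marker: Loose felt marker lying on the bench, 133 mm long in its y, 12 mm thick: bystander. Origin at the centre of its underside.
Mind the look-alikes: they are no part of the job. There is more than one size of the pliers; the one meant has the size given above.

How it is judged:
By the outcome, as a careful person would: the job done as asked, in the order asked, and still so for the second after the job is handed in, while the arm keeps its last pose, push and grip.
It also fails if it takes over 51 s, if anything falls off the work surface, if the arm or the gripper's body presses on something with over 40 N, if the wrist force passes 120 N, or if a joint passes its speed limit or range.

### The arm

A 7-joint arm with a two-finger parallel gripper is mounted at the origin on a cart in front of the work surface, level with it; the furniture and walls round the work are solid. World frame = base frame: x ahead of the robot, y to its left, z up, the work surface at z = 0. Lengths are in m, angles in rad, forces in N, time in s.
With the tool pointing down it reaches from about 0.425 to 0.875 m from the base axis. Payload 4.7 kg.
Tool frame: the origin (TCP) lies on the centre line of the jaws, within the pads' length; the fingertips stand 14 mm ahead of it and the grasp point (between the pads) lies 5 mm behind it; z points along the fingers, y is the direction in which the jaws open and shut (so a half turn about z gives the same grasp; the last joint's range is limited). The gripper opens to 87 mm and grips with 3 to 60 N. Pads are 19 mm wide; open, the fingers measure 117 mm over their backs; the gripper's body (75 mm by 190 mm) begins 51 mm behind the grasp point.
Start: joints at [-1.309, 0.321, -0.07, 1.45, 0.023, 1.371, -0.057], TCP at [0.159, 0.63, 0.237] pointing down, gripper open.
Joint ranges: [-2.86, 2.86], [-0.3, 2.09], [-1.38, 1.24], [0.06, 2.45], [-1.56, 4.7], [0.09, 2.05], [-2.69, 2.69]. Speed limits (rad/s): [2.57, 2.57, 3.14, 3.14, 3.14, 3.14, 3.14].

### API

Orientations are given as a rotation vector (axis times angle).
In Python, from bench import ctrl, optics, models gives the robot as it stands. The module is installed in compiled form; this text tells all that it offers.
- The arm moves only by the tool arm_command, never from a script. Its argument "motion" is a list of rows, each a list of 3 entries, a list of its own where there are three numbers: the shift along the tool's x, y, z in mm, then the turn, a rotation vector about the tool's x, y, z in degrees, then the closure, from 0 (fully open) to 1 (shut). In form: [[[x, y, z], [ax, ay, az], claw], ...]. A call has 1 to 8 rows; each row shifts and turns the commanded pose from where the row before left it, along the tool's axes as they then stand; what a row does not reach is not made up. A row lasts 1/12 s, in which the tool goes at most 41.7 mm and 7.16 degrees, less where a joint would pass 70% of its speed; a pose out of reach is approached as far as the arm can. A call with a gripper value outside its range is refused whole. The fingers move at their own pace and stop on an object; "force" is the grip in N (left out, the last holds). Time passes only in rows, so rows that do not move let the fingers close. It gives the time, the measured TCP pose, the force and the opening at its end, in the units of the state.
- ctrl.get_state(): the state, without advancing time (a new reading comes with each control period).
- optics.get_image(name): name is "scene" or "side" or "wrist"; returns (picture, depth): 384x512x3 uint8, blue, green, red; 384x512 float32, m along the optical axis (not along the pixel's ray), 0 where there is no reading.
- optics.camera_model(name): a dict with "fovy" (degrees; the focal length in pixels is half the picture's height over the tangent of half this angle, whatever the lens; pixels are square), "cx", "cy" (the principal point, pixels), "rvec" (rotation vector, rad) and "tvec" (3), from world to camera coordinates, as OpenCV has them; the wrist camera has in their place "mount" (4x4, takes a point from camera to tool coordinates, whose origin is the TCP and whose axes are the flange's). Camera axes: x right, y down, z forward; pixel columns grow to the right and rows downward; lengths in m; the calibration is good to about 2 mm. A picture is of the moment at which its call begins: read the wrist's pose just before it. camera_model takes no time and is no camera call.
- ctrl.close_job(): hands the job in, once; it reports no verdict.
Trained networks look in the newest picture that a camera, given by its name, has taken for a name from the list of things; names that differ only in an ending like _2 or _b are one class to them, and where a whole thing is asked for, a point or a joint stands for the part that bears it (a point fixed in the world has none). Each returns a list of dicts, best first, with "conf" (0 to 1); they miss things now and then, are a little off and sometimes report something else, mostly with a low value. They report only what shows in the picture. A call takes as long as a camera call. They do not tell look-alikes from the thing itself.
- models.search_frame(camera, target): "location" ([x, y, z] in m, in the coordinates of the camera as it stood for that picture, good to about 4 mm: the middle of the surface that is visible of it).
- models.silhouettes(camera, target): "pixels" (384x512 bool, what is visible of it).
The state is a dict: "time": time; "joint_positions": joint angles; "qd": joint speeds; "joint_torque": joint torques, N m; "position": TCP position; "tool_rot": TCP orientation; "ft_force": force on the tool from outside, world axes, zero at the start; "torque": the same for the moment, N m; "grip_width": opening from 0.0 (shut) to 1.0 (fully open).
Only numpy, scipy, OpenCV 4.12 (cv2) and the standard library are available. Lean on these libraries where they do the work, as an engineer would, in place of code of your own. Each camera call takes 0.05 s, during which the arm holds its last target.

## Working session

There is one attempt and no reset: what is moved stays moved. The work goes in short steps, Python scripts to look and compute and a tool call to move; the robot and the scene stay as the last step left them, time stands still between calls to the robot, and variables do not carry over. Pictures are saved under pics/ and viewed, and the job is handed in when it is done.

Besides the shell and the picture viewer there is one more tool, called after "Call:" by a JSON object that holds its "api" and its "payload", one argument or row to a line. arm_command: Moves the arm, as the interface text tells. Its arguments: {"type":"object","properties":{"motion":{"type":"array","items":{"type":"array"}},"force":{"type":"number"}},"required":["motion"]}

```bash
mkdir -p pics; cat > h.py <<'E'
import numpy as np,cv2
from scipy.spatial.transform import Rotation as R
from bench import ctrl,optics,models
def cam(name,st=None):
    m=optics.camera_model(name)
    f=192/np.tan(np.radians(m['fovy'])/2)
    if name=='wrist':
        M=np.array(m['mount']);T=np.eye(4);T[:3,:3]=R.from_rotvec(st['tool_rot']).as_matrix();T[:3,3]=st['position']
        W=T@M
    else:
        W=np.eye(4);r=R.from_rotvec(np.ravel(m['rvec'])).as_matrix();W[:3,:3]=r.T;W[:3,3]=-r.T@np.ravel(m['tvec'])
    return f,m['cx'],m['cy'],W
def cloud(depth,c):
    f,cx,cy,W=c;v,u=np.mgrid[:384,:512]
    P=np.stack([(u-cx)/f*depth,(v-cy)/f*depth,depth],-1)
    return P@W[:3,:3].T+W[:3,3]
def shot(name,fn):
    st=ctrl.get_state();p,d=optics.get_image(name);cv2.imwrite(f'pics/{fn}.png',p);np.savez(f'{fn}.npz',p=p,d=d)
    return p,d,cam(name,st),st
def proj(c,X):
    f,cx,cy,W=c;q=(np.atleast_2d(X)-W[:3,3])@W[:3,:3];return np.c_[f*q[:,0]/q[:,2]+cx,f*q[:,1]/q[:,2]+cy]
E
python3 - <<'E'
from h import *
np.set_printoptions(precision=4,suppress=True)
print(ctrl.get_state())
for n in ['scene','side','wrist']:
    p,d,c,st=shot(n,n+'0'); print(n,optics.camera_model(n)); 
    for t in ['pliers','axle','stand','beaker','slide_box','pipette','marker']:
        for r in models.search_frame(n,t): print(n,t,round(r['conf'],2),c[3][:3,:3]@np.array(r['location'])+c[3][:3,3],proj(c,c[3][:3,:3]@np.array(r['location'])+c[3][:3,3]))
E
```

```text
{'time': 0.0, 'joint_positions': array([-1.3089,  0.3218, -0.0701,  1.4517,  0.0226,  1.3708, -0.0569]), 'qd': array([ 0.0009,  0.0018,  0.0006, -0.0001, -0.0011, -0.0019,  0.0006]), 'joint_torque': array([  0.0007, -49.1303,  -0.4034, -31.2524,  -0.0638,   0.0438,
         0.0002]), 'position': array([0.1594, 0.6296, 0.2355]), 'tool_rot': array([-0.3882, -3.1174,  0.003 ]), 'ft_force': array([-0.5961,  0.6393,  0.452 ]), 'torque': array([-0.0382,  0.0241,  0.0029]), 'grip_width': 0.9991249194026918}
scene {'fovy': 50.68132821105776, 'cx': 254.1943211157214, 'cy': 196.15727723959307, 'rvec': array([ 2.0437, -0.688 ,  0.3694]), 'tvec': array([-0.4753,  0.2155,  1.2378])}
scene pliers 0.85 [ 0.3837 -0.5721  0.1102] [[326.02   294.4905]]
scene pliers 0.7 [ 0.5199 -0.2352  0.1073] [[279.7116 213.4004]]
scene pliers 0.58 [ 0.507  -0.4412  0.1115] [[323.5759 246.9705]]
scene axle 0.78 [0.5696 0.223  0.0218] [[216.5797 175.9744]]
scene stand 0.9 [ 0.5141 -0.2415  0.0123] [[278.8142 238.7686]]
scene beaker 0.59 [0.417  0.0625 0.0238] [[204.8521 205.2084]]
scene slide_box 0.87 [ 0.3865 -0.080
[... 611 characters left out ...]
 -0.1833  0.0334] [[255.7679 201.4102]]
side stand 0.6 [0.5709 0.2546 0.0205] [[211.348  318.1734]]
side beaker 0.65 [0.412  0.0769 0.0221] [[286.2147 267.2955]]
side slide_box 0.68 [ 0.3908 -0.04    0.0333] [[296.659  234.8837]]
side slide_box 0.2 [ 0.5069 -0.1987  0.1381] [[260.7232 169.6922]]
side pipette 0.63 [ 0.3863 -0.2938  0.0212] [[301.2629 186.8402]]
side marker 0.65 [0.3661 0.2598 0.0084] [[301.5307 331.0597]]
wrist {'fovy': 64.77780641387132, 'cx': 257.7824823339328, 'cy': 191.26081444804058, 'mount': array([[ 0.0009, -0.954 , -0.2999,  0.083 ],
       [ 1.    ,  0.0011, -0.0002, -0.0007],
       [ 0.0005, -0.2999,  0.954 , -0.1488],
       [ 0.    ,  0.    ,  0.    ,  1.    ]])}
```

View images.

View pics/scene0.png

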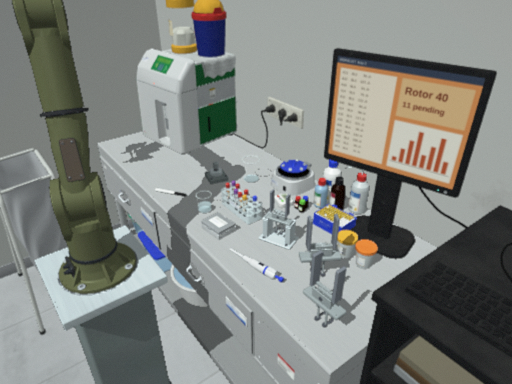

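View pics/side0.png

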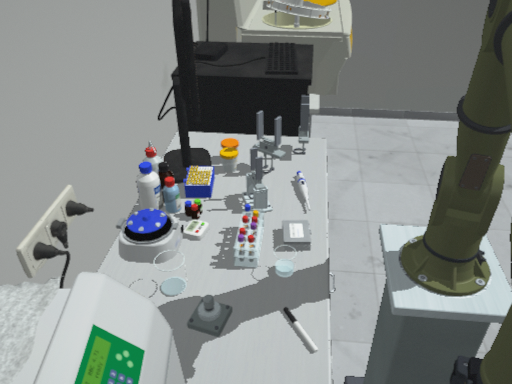

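View pics/wrist0.png

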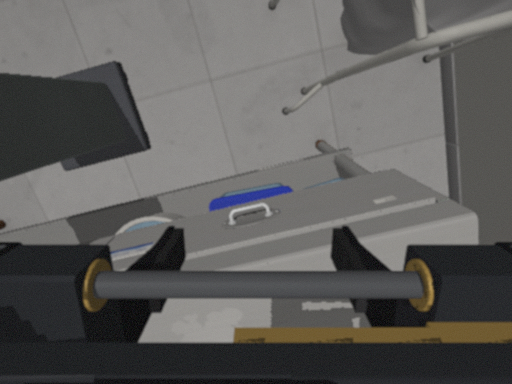

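```bash
python3 - <<'E'
from h import *
a=cv2.imread('pics/scene0.png');b=cv2.imread('pics/side0.png')
A=cv2.resize(a[170:330,190:390],None,fx=3.5,fy=3.5,interpolation=cv2.INTER_CUBIC)
B=cv2.resize(b[90:250,170:350],None,fx=3.5,fy=3.5,interpolation=cv2.INTER_CUBIC)
cv2.imwrite('pics/za.png',A);cv2.imwrite('pics/zb.png',B)
np.set_printoptions(precision=3,suppress=True)
for n in ['scene','side']:
    z=np.load(n+'0.npz');c=cam(n);X=cloud(z['d'],c)
    for (x,y) in [(.518,-.22),(.505,-.43),(.387,-.55),(.57,.25)]:
        m=(np.hypot(X[...,0]-x,X[...,1]-y)<.075)&(X[...,2]>.005)&(X[...,2]<.3)&(z['d']>0)
        P=X[m]
        print(n,x,y,len(P),np.sort(P[:,2])[-12:], np.median(P[P[:,2]>P[:,2].max()-.03],0))
E
```

```text
scene 0.518 -0.22 1136 [0.18  0.18  0.18  0.18  0.18  0.18  0.18  0.18  0.181 0.181 0.181 0.182] [ 0.523 -0.248  0.169]
scene 0.505 -0.43 914 [0.208 0.208 0.208 0.208 0.208 0.208 0.208 0.209 0.209 0.209 0.209 0.21 ] [ 0.526 -0.438  0.198]
scene 0.387 -0.55 1488 [0.208 0.208 0.208 0.208 0.208 0.208 0.208 0.208 0.208 0.208 0.209 0.209] [ 0.387 -0.596  0.197]
scene 0.57 0.25 305 [0.073 0.073 0.073 0.074 0.074 0.074 0.075 0.075 0.075 0.076 0.077 0.077] [0.573 0.233 0.068]
side 0.518 -0.22 972 [0.178 0.179 0.179 0.179 0.179 0.179 0.179 0.18  0.181 0.181 0.182 0.183] [ 0.523 -0.243  0.168]
side 0.505 -0.43 805 [0.207 0.207 0.207 0.207 0.208 0.208 0.208 0.208 0.208 0.209 0.21  0.211] [ 0.482 -0.418  0.196]
side 0.387 -0.55 465 [0.206 0.206 0.206 0.206 0.207 0.207 0.207 0.207 0.208 0.208 0.208 0.208] [ 0.39  -0.524  0.193]
side 0.57 0.25 1155 [0.076 0.076 0.076 0.076 0.076 0.076 0.076 0.076 0.076 0.076 0.077 0.077] [0.575 0.249 0.071]
```

View pics/za.png

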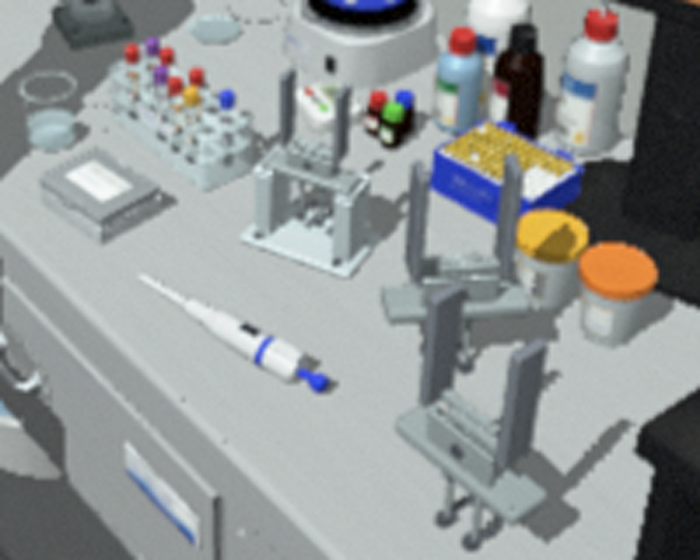

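View pics/zb.png

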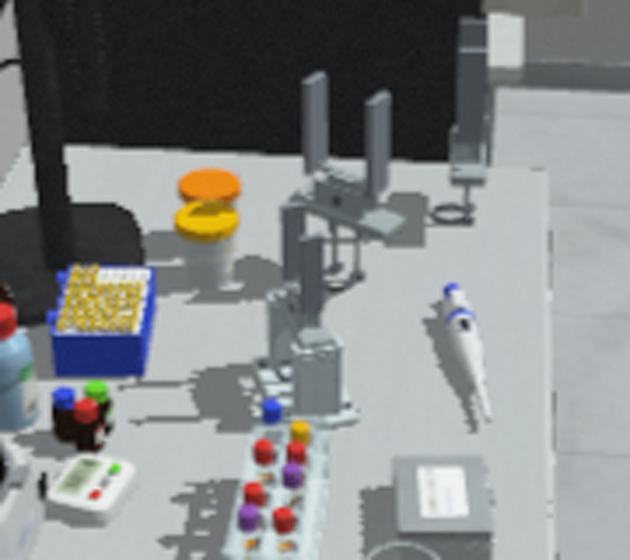

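```bash
python3 - <<'E'
from h import *
np.set_printoptions(precision=4,suppress=True)
from scipy.cluster.vq import kmeans2
for n in ['scene','side']:
    z=np.load(n+'0.npz');c=cam(n);X=cloud(z['d'],c)
    m=(np.hypot(X[...,0]-.52,X[...,1]+.23)<.07)&(X[...,2]>.115)&(X[...,2]<.185)&(z['d']>0)
    P=X[m];cl,l=kmeans2(P[:,:2],2,seed=1,minit='++')
    print(n,len(P))
    for k in (0,1):
        Q=P[l==k]; print(len(Q),Q.mean(0),np.percentile(Q,[3,50,97],axis=0).tolist())
    np.save(n+'_h.npy',P)
    # stand: points 0.04-0.075 & base
    for lo,hi in [(.003,.012),(.06,.08)]:
        m=(np.hypot(X[...,0]-.52,X[...,1]+.23)<.09)&(X[...,2]>lo)&(X[...,2]<hi)&(z['d']>0)
        Q=X[m]; r=cv2.minAreaRect((Q[:,:2]*1000).astype(np.float32)); print(lo,len(Q),r)
    m=(np.hypot(X[...,0]-.575,X[...,1]-.245)<.03)&(X[...,2]>.05)&(X[...,2]<.085)&(z['d']>0)
    Q=X[m]
    from scipy.optimize import least_squares
    s=least_squares(lambda p:np.hypot(Q[Q[:,2]<.07][:,0]-p[0],Q[Q[:,2]<.07][:,1]-p[1])-.012,[.575,.24],loss='soft_l1',f_scale=.002)
    print('shaft',len(Q),s.x); T=Q[Q[:,2]>.0735]; print('top',len(T),T.mean(0))
E
```

```text
scene 178
91 [ 0.5109 -0.2066  0.1503] [[0.5014949747625103, -0.21205854371579463, 0.11802546476898848], [0.5090318155073128, -0.2064572098873061, 0.15051776218663504], [0.5238463495102377, -0.20057712091488475, 0.18039519085090147]]
87 [ 0.5311 -0.2575  0.1511] [[0.5224262050824277, -0.26156394347582407, 0.118445796468586], [0.5296317212108131, -0.2580121571713111, 0.15321964452031311], [0.5433717067903306, -0.25175581734345437, 0.17983963832063063]]
0.003 340 ((512.0081787109375, -247.11184692382812), (140.98516845703125, 147.48707580566406), 47.39286804199219)
0.06 124 ((522.33203125, -230.9578857421875), (45.85835266113281, 101.36064910888672), 22.031810760498047)
shaft 42 [0.5777 0.2381]
top 9 [0.5731 0.2348 0.0752]
side 258
119 [ 0.5337 -0.2474  0.1513] [[0.5237021295052852, -0.2535692891369107, 0.11649309731485369], [0.534815285307362, -0.2469704621843012, 0.15472214138703266], [0.5414263035255497, -0.24182229408401276, 0.17867654953009868]]
139 [ 0.5118 -0.1974  0.1487] [[0.5032416129308831, -0.20361773407934328, 0.11768595910287785], [0.5117120473734144, -0.19687210095476337, 0.1490784152255269], [0.5203838952668921, -0.19109871295020775, 0.17925208078108462]]
0.003 163 ((524.0074462890625, -211.10028076171875), (126.66046905517578, 156.7240447998047), 70.70272064208984)
0.06 124 ((522.7833251953125, -223.55569458007812), (41.73015594482422, 105.21732330322266), 22.35325813293457)
shaft 133 [0.5772 0.2418]
top 40 [0.5759 0.2443 0.0751]
```

```bash
python3 - <<'E'
from h import *
np.set_printoptions(precision=3,suppress=True,linewidth=200)
H={}
for n in ['scene','side']:
    z=np.load(n+'0.npz');c=cam(n);X=cloud(z['d'],c); print(n,c[3][:3,3])
    P=X[z['d']>0];P=P[(P[:,2]>.03)]
    for p in P:
        i,j=int(np.floor(p[0]/.05)),int(np.floor(p[1]/.05))
        if 4<=i<18 and -14<=j<18: H[i,j]=max(H.get((i,j),0),p[2])
print('x cols .20...; rows y')
for j in range(17,-15,-1): print('%.2f'%(j*.05),' '.join('%4d'%(1000*H.get((i,j),0)) for i in range(4,18)))
st=ctrl.get_state();M=R.from_rotvec(st['tool_rot']).as_matrix();print(st['time']);print(M)
E
```

```text
scene [-0.176 -1.034  0.839]
side [0.384 0.905 0.836]
x cols .20...; rows y
0.85    0    0    0    0    0    0    0    0    0    0    0    0    0    0
0.80    0    0    0    0    0    0  371  416  418  402  401    0   74   91
0.75    0    0    0    0    0   31  383  416  421  622  541  504    0  107
0.70    0    0    0    0    0    0  366  416  420  626  621  598  401  132
0.65    0    0    0    0    0    0  365  414  420  626  626  623  568  142
0.60  561    0    0    0    0    0  352  409  421  419  603  629  176  401
0.55    0    0    0    0    0    0  319  406  421  420  604  630  629  618
0.50    0    0    0    0    0    0  286  390  419  421  404  612  613  573
0.45    0    0    0    0    0    0  186  377  413  397    0    0    0    0
0.40    0    0    0    0    0    0    0    0    0    0    0    0    0    0
0.35    0    0    0    0    0    0    0    0    0    0    0    0    0    0
0.30    0    0    0    0    0    0    0    0    0    0    0    0    0  234
0.25    0    0    0    0    0    0    0   76   37    0    0    0  225  237
0.20    0    0    0    0    0    0   34   77   40
[... 766 characters left out ...]
   53  182  181
-0.35    0    0    0   33    0    0    0    0    0  579  588  538  105  107
-0.40    0    0    0   34    0  211    0    0   75   73  588  548  315    0
-0.45    0    0    0    0   81  209  209   81   74   73  588  588  315    0
-0.50    0    0    0   81   76   75  209   82   75   74  586  588  531  234
-0.55    0    0    0  208  206    0    0    0   73   73    0  588  530  156
-0.60    0    0    0  208  207    0    0    0    0    0    0  588  586    0
-0.65    0    0    0  209  207    0    0    0    0    0    0  588  588  122
-0.70    0    0    0  232  231  232  230  230  231  230  230  231  227  234
1.2
[[-0.969  0.245  0.   ]
 [ 0.245  0.969  0.   ]
 [-0.     0.    -1.   ]]
```

```bash
cat > plan.py <<'E'
from h import *
def plan(way,claw=0,st=None):
    """way: list of (xyz, yaw delta deg about tool z, nrows) from the current state"""
    st=st or ctrl.get_state();T=R.from_rotvec(st['tool_rot']).as_matrix();p=np.array(st['position']);rows=[]
    for tgt,turn,n in way:
        p0=p.copy();tgt=np.array(tgt)
        for k in range(1,n+1):
            s=np.round(T.T@(p0+(tgt-p0)*k/n-p)*1000).astype(int);a=round(turn/n*2)/2
            rows.append([s.tolist(),[0,0,a],claw])
            p=p+T@s/1000;T=T@R.from_euler('z',a,degrees=True).as_matrix()
    for i in range(0,len(rows),8): print(str(rows[i:i+8]).replace(' ',''))
    print('end',p,T[:,1],T[:,2])
E
python3 -c "
from plan import *
plan([((.43,.33,.30),60.5,11),((.522,-.227,.29),82.5,15)])"
```

```text
[[[-31,-20,-6],[0,0,5.5],0],[[-32,-18,-6],[0,0,5.5],0],[[-34,-14,-5],[0,0,5.5],0],[[-35,-11,-6],[0,0,5.5],0],[[-36,-8,-6],[0,0,5.5],0],[[-36,-4,-6],[0,0,5.5],0],[[-37,0,-5],[0,0,5.5],0],[[-37,3,-6],[0,0,5.5],0]]
[[[-36,6,-6],[0,0,5.5],0],[[-35,10,-6],[0,0,5.5],0],[[-34,14,-5],[0,0,5.5],0],[[-37,-4,1],[0,0,5.5],0],[[-38,0,0],[0,0,5.5],0],[[-38,3,1],[0,0,5.5],0],[[-37,7,1],[0,0,5.5],0],[[-36,10,0],[0,0,5.5],0]]
[[[-35,14,1],[0,0,5.5],0],[[-33,17,0],[0,0,5.5],0],[[-32,21,1],[0,0,5.5],0],[[-30,23,1],[0,0,5.5],0],[[-27,26,0],[0,0,5.5],0],[[-25,28,1],[0,0,5.5],0],[[-22,31,1],[0,0,5.5],0],[[-18,32,0],[0,0,5.5],0]]
[[[-16,35,1],[0,0,5.5],0],[[-12,35,1],[0,0,5.5],0]]
end [ 0.52191401 -0.22659137  0.28954507] [ 3.87542257e-01 -9.21851939e-01 -3.26995546e-05] [ 5.51567962e-05  5.86592505e-05 -9.99999997e-01]
```

Call:
{"api": "arm_command", "payload": {
  "motion": [
    [[-31,-20,-6],[0,0,5.5],0],
    [[-32,-18,-6],[0,0,5.5],0],
    [[-34,-14,-5],[0,0,5.5],0],
    [[-35,-11,-6],[0,0,5.5],0],
    [[-36,-8,-6],[0,0,5.5],0],
    [[-36,-4,-6],[0,0,5.5],0],
    [[-37,0,-5],[0,0,5.5],0],
    [[-37,3,-6],[0,0,5.5],0]
  ]
}}

```text
time: 1.87
position: [0.3574, 0.4101, 0.283]
tool_rot: [-1.534, -2.741, -0.001]
ft_force: [0.8, 0.5, 0.3]
grip_width: 1.002
```

```bash
python3 -c "
from plan import *
st=ctrl.get_state();print(st['joint_positions'],st['position'],R.from_rotvec(st['tool_rot']).as_matrix()[:,1])
plan([((.43,.33,.30),16.5,3),((.522,-.227,.29),82.5,15)])"
```

```text
[-1.06089418  0.07295628  0.1677643   1.6523884  -0.01253522  1.41665777
 -0.34113239] [0.35735615 0.4100636  0.28303465] [8.52253339e-01 5.23129030e-01 5.14193049e-04]
[[[-35,7,-6],[0,0,5.5],0],[[-35,10,-5],[0,0,5.5],0],[[-34,13,-6],[0,0,5.5],0],[[-37,-4,1],[0,0,5.5],0],[[-38,0,0],[0,0,5.5],0],[[-37,4,1],[0,0,5.5],0],[[-37,7,1],[0,0,5.5],0],[[-36,10,0],[0,0,5.5],0]]
[[[-35,14,1],[0,0,5.5],0],[[-34,18,1],[0,0,5.5],0],[[-31,20,0],[0,0,5.5],0],[[-30,23,1],[0,0,5.5],0],[[-27,27,0],[0,0,5.5],0],[[-24,28,1],[0,0,5.5],0],[[-22,31,1],[0,0,5.5],0],[[-19,33,0],[0,0,5.5],0]]
[[[-15,34,1],[0,0,5.5],0],[[-12,35,1],[0,0,5.5],0]]
end [ 0.52198922 -0.22649827  0.28967661] [ 3.83366851e-01 -9.23596027e-01 -4.87295370e-04] [ 2.22730485e-04  6.20057614e-04 -9.99999783e-01]
```

Call:
{"api": "arm_command", "payload": {
  "motion": [
    [[-36,6,-6],[0,0,5.5],0],
    [[-35,10,-6],[0,0,5.5],0],
    [[-34,14,-5],[0,0,5.5],0],
    [[-37,-4,1],[0,0,5.5],0],
    [[-38,0,0],[0,0,5.5],0],
    [[-38,3,1],[0,0,5.5],0],
    [[-37,7,1],[0,0,5.5],0],
    [[-36,10,0],[0,0,5.5],0]
  ]
}}

```text
time: 2.53
position: [0.4603, 0.1425, 0.2966]
tool_rot: [-2.449, -1.967, -0.001]
ft_force: [0.8, 0.3, 0.1]
grip_width: 0.998
```

Call:
{"api": "arm_command", "payload": {
  "motion": [
    [[-35,14,1],[0,0,5.5],0],
    [[-33,17,0],[0,0,5.5],0],
    [[-32,21,1],[0,0,5.5],0],
    [[-30,23,1],[0,0,5.5],0],
    [[-27,26,0],[0,0,5.5],0],
    [[-25,28,1],[0,0,5.5],0],
    [[-22,31,1],[0,0,5.5],0],
    [[-18,32,0],[0,0,5.5],0]
  ]
}}

```text
time: 3.2
position: [0.5095, -0.1542, 0.2919]
tool_rot: [-3.008, -0.906, -0.002]
ft_force: [-1.0, -0.7, -0.3]
grip_width: 1.002
```

Call:
{"api": "arm_command", "payload": {
  "motion": [
    [[-16,35,1],[0,0,5.5],0],
    [[-12,35,1],[0,0,5.5],0],
    [[0,0,0],[0,0,0],0],
    [[0,0,0],[0,0,0],0]
  ]
}}

```text
time: 3.53
position: [0.5212, -0.2293, 0.2894]
tool_rot: [3.08, 0.613, -0.002]
ft_force: [-0.1, 0.8, 0.4]
grip_width: 0.998
```

```bash
python3 - <<'E'
from h import *
np.set_printoptions(precision=4,suppress=True)
p,d,c,st=shot('wrist','w1'); print(st['time'],st['joint_positions'],st['position'],R.from_rotvec(st['tool_rot']).as_matrix())
for t in ['pliers']:
  for r in models.search_frame('wrist',t): print(t,r['conf'],c[3][:3,:3]@np.array(r['location'])+c[3][:3,3])
X=cloud(d,c)
m=(np.hypot(X[...,0]-.52,X[...,1]+.23)<.07)&(X[...,2]>.172)&(X[...,2]<.19)&(d>0)
v,u=np.nonzero(m);P=X[m];print(len(P))
if len(P):
  from scipy.cluster.vq import kmeans2
  cl,l=kmeans2(P[:,:2],2,seed=1,minit='++')
  for k in (0,1):
    Q=P[l==k];print(len(Q),Q.mean(0),cv2.minAreaRect((Q[:,:2]*1000).astype(np.float32)),u[l==k].mean(),v[l==k].mean())
  d_=cl[1]-cl[0];print('c',cl.mean(0),np.linalg.norm(d_),np.degrees(np.arctan2(-d_[0],d_[1])))
E
```

```text
3.5333 [-0.3803  0.1569  0.8436  1.6013 -0.1164  1.4366 -0.7049] [ 0.5212 -0.2293  0.2894] [[ 0.9237  0.3831 -0.0009]
 [ 0.383  -0.9237 -0.0014]
 [-0.0014  0.0009 -1.    ]]
pliers 0.88 [ 0.525  -0.4262  0.0898]
pliers 0.73 [ 0.5291 -0.2191  0.1085]
415
212 [ 0.5142 -0.2022  0.1796] ((513.3837890625, -202.09841918945312), (21.880380630493164, 7.060905456542969), 22.3489990234375) 225.89622641509433 187.8679245283019
203 [ 0.5353 -0.2521  0.1799] ((534.40625, -252.8086700439453), (21.740509033203125, 7.007556915283203), 22.024179458618164) 286.6256157635468 187.5320197044335
c [ 0.5247 -0.2271] 0.054170338288584294 -157.01662533807303
```

View pics/w1.png

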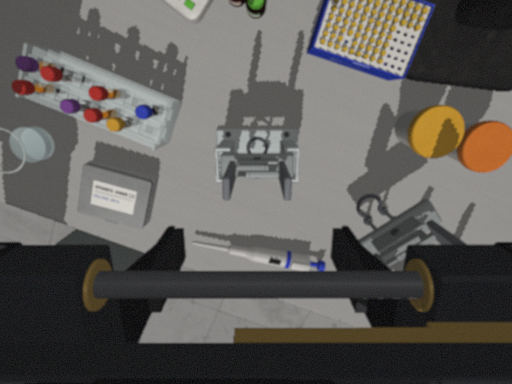

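```bash
python3 - <<'E'
from h import *
np.set_printoptions(precision=4,suppress=True)
z=np.load('w1.npz');p,d=z['p'],z['d'];st=ctrl.get_state();c=cam('wrist',st);X=cloud(d,c)
ex=np.array([.924,.383]);ey=np.array([-.383,.924]);o=np.array([.5239,-.2274])
q=X[...,:2]-o
px=q@ex;py=q@ey
m=(X[...,2]>.018)&(X[...,2]<.038)&(abs(px)<.04)&(abs(py)<.03)&(d>0)
print(m.sum(),np.percentile(px[m],[0,5,50,95,100]),np.percentile(py[m],[0,5,50,95,100]),np.median(X[m][:,2]))
for X0,n in [((0,0),'o'),((5,0),'hole')]: print(n,proj(c,[*(o+ex*X0[0]/1000),.0275]))
print(st['time'])
cv2.imwrite('pics/w1z.png',cv2.resize(p[115:215,190:330],None,fx=5,fy=5,interpolation=cv2.INTER_CUBIC))
E
python3 -c "
from plan import *
plan([((.5239,-.2274,.225),0,2),((.5239,-.2274,.135),0,5)])"
```

```text
158 [0.0072 0.0078 0.0205 0.0279 0.0291] [-0.03   -0.0283  0.0012  0.0167  0.0181] 0.0300004630932727
o [[259.2309 158.0035]]
hole [[259.2639 154.4022]]
3.6333
[[[0,1,32],[0,0,0.0],0],[[1,1,32],[0,0,0.0],0],[[0,0,18],[0,0,0.0],0],[[0,0,18],[0,0,0.0],0],[[0,0,18],[0,0,0.0],0],[[0,0,18],[0,0,0.0],0],[[0,1,18],[0,0,0.0],0]]
end [ 0.5241611  -0.22776377  0.13536924] [ 0.38904049 -0.92122018 -0.00093852] [-2.32126204e-04  9.20746636e-04 -9.99999549e-01]
```

View pics/w1z.png

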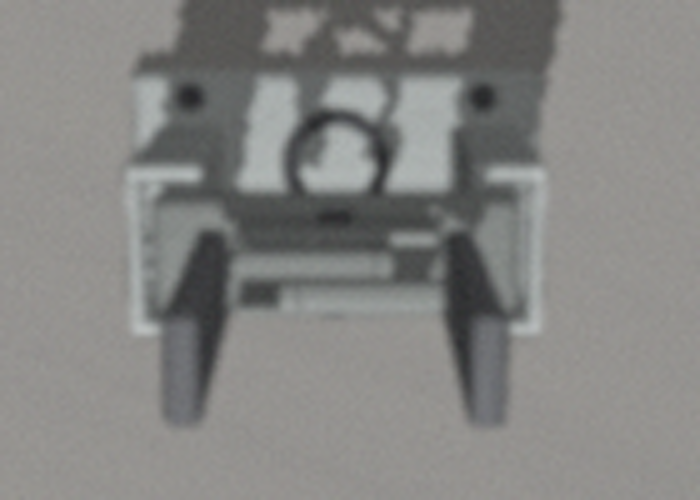

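```bash
python3 - <<'E'
from h import *
for i in range(3):
    st=ctrl.get_state();print(st['time'],st['position'],R.from_rotvec(st['tool_rot']).as_matrix()[:,1]);optics.get_image('side')
E
```

```text
3.6333 [ 0.52210851 -0.22553094  0.28937184] [ 0.38904049 -0.92122018 -0.00093852]
3.6833 [ 0.52229142 -0.22484252  0.28945769] [ 0.390263   -0.92070273 -0.00112805]
3.7333 [ 0.52238343 -0.22465556  0.28956591] [ 0.39068177 -0.92052524 -0.00101822]
```

Call:
{"api": "arm_command", "payload": {
  "motion": [
    [[1,1,25],[0,0,0],0],
    [[1,1,25],[0,0,0],0],
    [[0,0,0],[0,0,0],0],
    [[0,0,0],[0,0,0],0],
    [[0,0,0],[0,0,0],0],
    [[0,0,0],[0,0,0],0]
  ]
}}

```text
time: 4.28
position: [0.5254, -0.2277, 0.2413]
tool_rot: [3.078, 0.622, 0.004]
ft_force: [0.0, -0.1, -0.1]
grip_width: 1.003
```

```bash
cat > hd.py <<'E'
from h import *
from scipy.cluster.vq import kmeans2
np.set_printoptions(precision=4,suppress=True)
def go(fn):
    p,d,c,st=shot('wrist',fn); M=R.from_rotvec(st['tool_rot']).as_matrix(); print(st['time'],st['position'],st['qd'],M[:,1])
    X=cloud(d,c)
    m=(np.hypot(X[...,0]-.52,X[...,1]+.23)<.06)&(X[...,2]>.172)&(X[...,2]<.19)&(d>0)
    P=X[m];print(len(P))
    cl,l=kmeans2(P[:,:2],2,seed=1,minit='++');C=[]
    for k in (0,1):
        r=cv2.minAreaRect((P[l==k][:,:2]*1000).astype(np.float32));print(r);C.append(np.array(r[0])/1000)
    o=(C[0]+C[1])/2;dd=C[1]-C[0];print('c',o,np.linalg.norm(dd),np.degrees(np.arctan2(-dd[0],dd[1])))
    e=np.r_[o,0]-np.r_[st['position'][:2],0];print('tool delta mm',M.T@e*1000)
E
python3 -c "
from hd import *
go('w2')"
```

```text
4.2833 [ 0.5254 -0.2277  0.2413] [ 0.0015  0.0015  0.0027 -0.0003 -0.0021 -0.0043 -0.0003] [ 0.3883 -0.9215  0.0014]
589
((534.5283813476562, -252.771484375), (21.96303367614746, 7.1056904792785645), 22.91277503967285)
((513.8783569335938, -201.99594116210938), (21.23097801208496, 7.060398101806641), 23.393569946289062)
c [ 0.5242 -0.2274] 0.054814042880137054 22.131198881731162
tool delta mm [-1.0215 -0.7449 -0.0034]
```

View pics/w2.png

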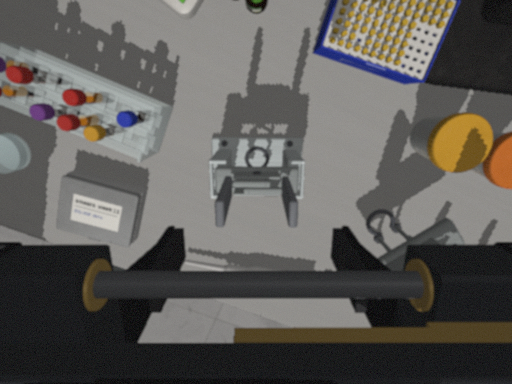

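Call:
{"api": "arm_command", "payload": {
  "motion": [
    [[-1,-1,25],[0,0,0],0],
    [[0,0,25],[0,0,0],0],
    [[0,0,20],[0,0,0],0],
    [[0,0,20],[0,0,0],0],
    [[0,0,16],[0,0,0],0],
    [[0,0,0],[0,0,0],0],
    [[0,0,0],[0,0,0],0],
    [[0,0,0],[0,0,0],0]
  ]
}}

```text
time: 5.0
position: [0.5243, -0.2276, 0.1352]
tool_rot: [3.079, 0.621, 0.003]
ft_force: [0.7, -0.3, 0.5]
grip_width: 1.004
```

```bash
python3 - <<'E'
from h import *
np.set_printoptions(precision=4,suppress=True)
p,d,c,st=shot('side','s3');print(st['time'],st['position'],R.from_rotvec(st['tool_rot']).as_matrix()[:,1],st['ft_force'])
cv2.imwrite('pics/s3z.png',cv2.resize(p[90:250,170:350],None,fx=3.5,fy=3.5,interpolation=cv2.INTER_CUBIC))
E
```

```text
5.0 [ 0.5243 -0.2276  0.1352] [ 0.3876 -0.9218  0.0015] [ 0.7323 -0.2681  0.4585]
```

View pics/s3z.png

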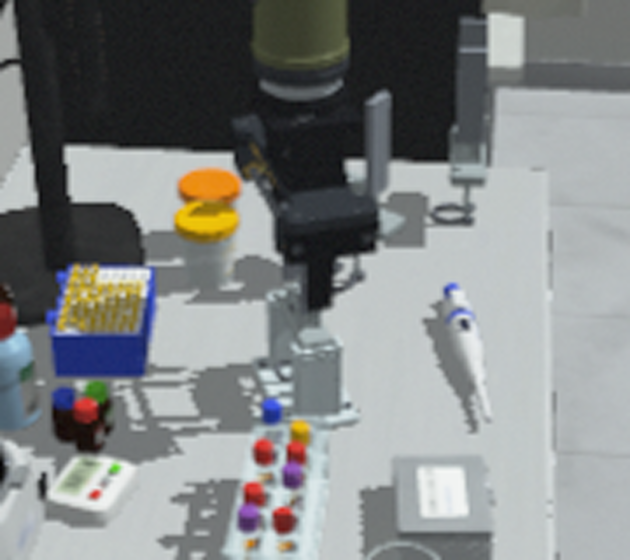

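The gripper straddles the handles well. I'll take a light first grip, which leaves the ring only partly spread for the lift.

Call:
{"api": "arm_command", "payload": {
  "motion": [
    [[0,0,0],[0,0,0],1],
    [[0,0,0],[0,0,0],1],
    [[0,0,0],[0,0,0],1],
    [[0,0,0],[0,0,0],1],
    [[0,0,0],[0,0,0],1],
    [[0,0,0],[0,0,0],1],
    [[0,0,0],[0,0,0],1],
    [[0,0,0],[0,0,0],1]
  ],
  "force": 10
}}

```text
time: 5.72
position: [0.5234, -0.2272, 0.1338]
tool_rot: [3.08, 0.621, 0.001]
ft_force: [-0.4, 0.2, 2.3]
grip_width: 0.51
```

Call:
{"api": "arm_command", "payload": {
  "motion": [
    [[0,0,-4],[0,0,0],1],
    [[0,0,-8],[0,0,0],1],
    [[0,0,-10],[0,0,0],1],
    [[0,0,-10],[0,0,0],1],
    [[0,0,-10],[0,0,0],1],
    [[0,0,-8],[0,0,0],1],
    [[0,0,0],[0,0,0],1],
    [[0,0,0],[0,0,0],1]
  ]
}}

```text
time: 6.38
position: [0.5236, -0.2272, 0.1843]
tool_rot: [3.079, 0.621, 0.002]
ft_force: [0.5, 0.8, -2.5]
grip_width: 0.505
```

```bash
python3 - <<'E'
from h import *
p,d,c,st=shot('side','s4');print(st['time'],st['position'],st['ft_force'],st['grip_width'])
p2,d,c,st=shot('scene','c4')
a=cv2.resize(p[90:250,190:310],None,fx=3.3,fy=3.3,interpolation=cv2.INTER_CUBIC);b=cv2.resize(p2[120:280,220:340],None,fx=3.3,fy=3.3,interpolation=cv2.INTER_CUBIC)
cv2.imwrite('pics/m4.png',np.hstack([a,b]))
E
```

```text
6.3833 [ 0.52364327 -0.22719873  0.18429621] [ 0.51091066  0.84742498 -2.54620264] 0.5051791868324318
```

View pics/m4.png

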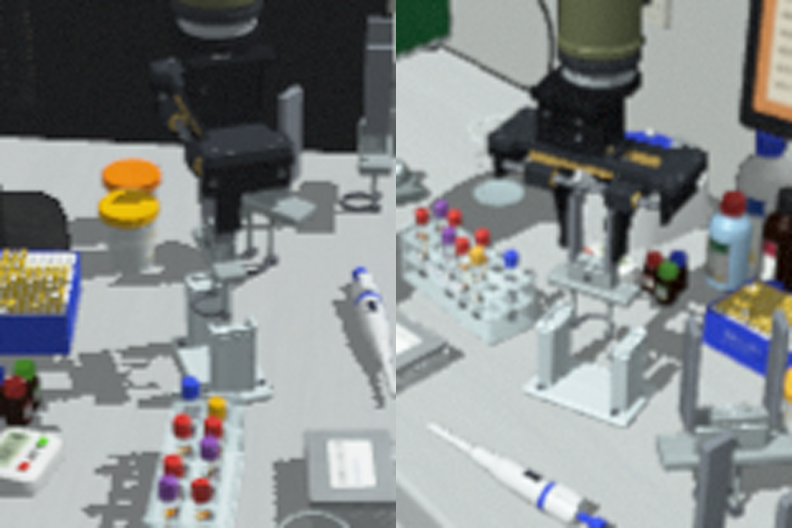

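Call:
{"api": "arm_command", "payload": {
  "motion": [
    [[0,0,-10],[0,0,0],1],
    [[0,0,-15],[0,0,0],1],
    [[0,0,-20],[0,0,0],1],
    [[0,0,-20],[0,0,0],1],
    [[0,0,-15],[0,0,0],1],
    [[0,0,-10],[0,0,0],1],
    [[0,0,0],[0,0,0],1]
  ]
}}

```text
time: 7.07
position: [0.5242, -0.2278, 0.2759]
tool_rot: [3.078, 0.62, 0.005]
ft_force: [0.7, -0.6, -2.4]
grip_width: 0.509
```

```bash
python3 -c "
from plan import *
print(ctrl.get_state()['position'])
plan([((.525,-.217,.275),0,1),((.53,-.18,.275),0,2),((.568,.2,.275),0,16),((.5728,.238,.275),0,3)],1)"
```

```text
[ 0.52420592 -0.22776226  0.27591871]
[[[5,-10,1],[0,0,0.0],1],[[9,-16,0],[0,0,0.0],1],[[10,-16,0],[0,0,0.0],1],[[11,-21,0],[0,0,0.0],1],[[12,-21,0],[0,0,0.0],1],[[11,-21,0],[0,0,0.0],1],[[12,-21,0],[0,0,0.0],1],[[11,-21,0],[0,0,0.0],1]]
[[[11,-21,0],[0,0,0.0],1],[[12,-21,0],[0,0,0.0],1],[[11,-21,0],[0,0,0.0],1],[[11,-21,0],[0,0,0.0],1],[[12,-21,0],[0,0,0.0],1],[[11,-21,0],[0,0,0.0],1],[[12,-21,0],[0,0,0.0],1],[[11,-21,0],[0,0,0.0],1]]
[[[11,-20,0],[0,0,0.0],1],[[12,-21,0],[0,0,0.0],1],[[11,-21,0],[0,0,0.0],1],[[6,-11,0],[0,0,0.0],1],[[7,-11,0],[0,0,0.0],1],[[6,-12,0],[0,0,0.0],1]]
end [0.57242163 0.2383073  0.27473187] [ 0.38739022 -0.9219134   0.00212153] [ 3.62902130e-03 -7.76286654e-04 -9.99993114e-01]
```

Call:
{"api": "arm_command", "payload": {
  "motion": [
    [[5,-10,1],[0,0,0],1],
    [[9,-16,0],[0,0,0],1],
    [[10,-16,0],[0,0,0],1],
    [[11,-21,0],[0,0,0],1],
    [[12,-21,0],[0,0,0],1],
    [[11,-21,0],[0,0,0],1],
    [[12,-21,0],[0,0,0],1],
    [[11,-21,0],[0,0,0],1]
  ]
}}

```text
time: 7.73
position: [0.5403, -0.0589, 0.2714]
tool_rot: [-3.079, -0.621, 0.003]
ft_force: [0.3, 0.3, -0.9]
grip_width: 0.509
```

Call:
{"api": "arm_command", "payload": {
  "motion": [
    [[11,-21,0],[0,0,0],1],
    [[12,-21,0],[0,0,0],1],
    [[11,-21,0],[0,0,0],1],
    [[11,-21,0],[0,0,0],1],
    [[12,-21,0],[0,0,0],1],
    [[11,-21,0],[0,0,0],1],
    [[12,-21,0],[0,0,0],1],
    [[11,-21,0],[0,0,0],1]
  ]
}}

```text
time: 8.4
position: [0.5591, 0.1311, 0.2712]
tool_rot: [3.079, 0.621, -0.003]
ft_force: [0.9, -0.2, -1.8]
grip_width: 0.508
```

Call:
{"api": "arm_command", "payload": {
  "motion": [
    [[11,-20,0],[0,0,0],1],
    [[12,-21,0],[0,0,0],1],
    [[11,-21,0],[0,0,0],1],
    [[6,-11,0],[0,0,0],1],
    [[7,-11,0],[0,0,0],1],
    [[6,-12,0],[0,0,0],1],
    [[0,0,0],[0,0,0],1],
    [[0,0,0],[0,0,0],1]
  ]
}}

```text
time: 9.07
position: [0.5713, 0.2388, 0.2722]
tool_rot: [3.079, 0.621, -0.001]
ft_force: [-0.3, -0.1, -2.2]
grip_width: 0.509
```

Call:
{"api": "arm_command", "payload": {
  "motion": [
    [[0,0,10],[0,0,0],1],
    [[0,0,10],[0,0,0],1],
    [[0,0,10],[0,0,0],1],
    [[0,0,0],[0,0,0],1],
    [[0,0,0],[0,0,0],1],
    [[0,0,0],[0,0,0],1],
    [[0,0,0],[0,0,0],1]
  ]
}}

```text
time: 9.65
position: [0.5717, 0.2389, 0.2431]
tool_rot: [-3.079, -0.621, -0.001]
ft_force: [1.6, 0.5, -2.2]
grip_width: 0.507
```

```bash
python3 - <<'E'
from h import *
np.set_printoptions(precision=4,suppress=True)
p,d,c,st=shot('wrist','w5');print(st['time'],st['position'],R.from_rotvec(st['tool_rot']).as_matrix(),st['ft_force'],st['grip_width'],st['qd'])
cv2.imwrite('pics/w5z.png',cv2.resize(p[80:260,150:370],None,fx=3.6,fy=3.2,interpolation=cv2.INTER_CUBIC))
p,d,c,st=shot('side','s5')
p2,d,c,st=shot('scene','c5')
cv2.imwrite('pics/m5.png',np.hstack([cv2.resize(p[200:360,140:280],None,fx=2.8,fy=2.8,interpolation=cv2.INTER_CUBIC),cv2.resize(p2[60:220,160:300],None,fx=2.8,fy=2.8,interpolation=cv2.INTER_CUBIC)]))
E
```

```text
9.65 [0.5717 0.2389 0.2431] [[ 0.9219  0.3874  0.0008]
 [ 0.3874 -0.9219  0.0005]
 [ 0.0009 -0.0001 -1.    ]] [ 1.5761  0.5426 -2.1683] 0.5065491020797699 [-0.0021 -0.0008 -0.0022 -0.0039 -0.0006 -0.0001 -0.0005]
```

View pics/w5z.png

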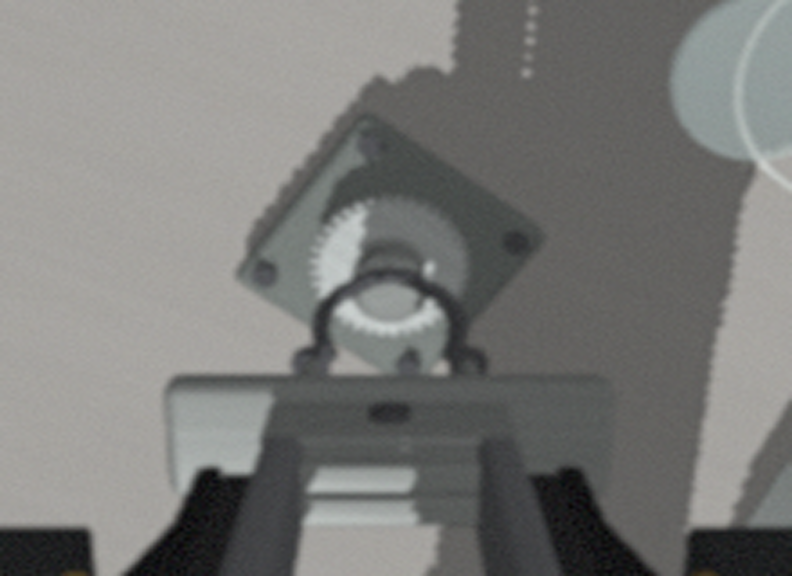

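View pics/m5.png

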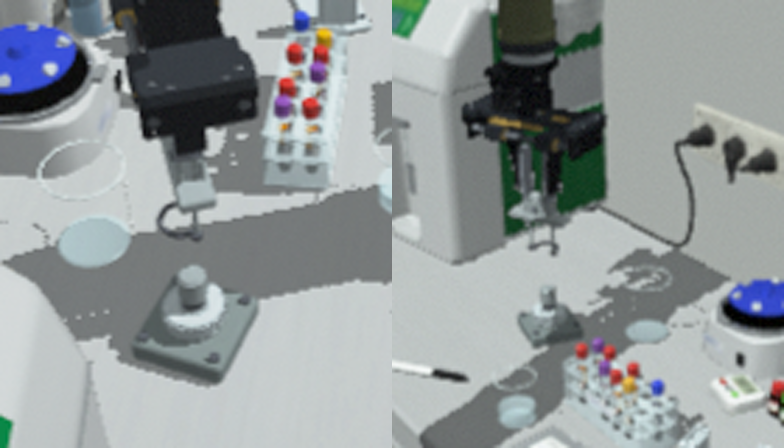

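The wrist view shows the ring, with its hole near zoom pixel (388,330), hanging above the shaft top near (385,295). I'll squeeze fully here.

Call:
{"api": "arm_command", "payload": {
  "motion": [
    [[0,0,0],[0,0,0],1],
    [[0,0,0],[0,0,0],1],
    [[0,0,0],[0,0,0],1],
    [[0,0,0],[0,0,0],1],
    [[0,0,0],[0,0,0],1],
    [[0,0,0],[0,0,0],1],
    [[0,0,0],[0,0,0],1],
    [[0,0,0],[0,0,0],1]
  ],
  "force": 30
}}

```text
time: 10.47
position: [0.5714, 0.239, 0.2426]
tool_rot: [-3.08, -0.621, -0.0]
ft_force: [-0.3, -0.2, -1.5]
grip_width: 0.397
```

```bash
cat > fit.py <<'E'
from h import *
np.set_printoptions(precision=4,suppress=True)
def go(fn):
    p,d,c,st=shot('wrist',fn);M=R.from_rotvec(st['tool_rot']).as_matrix();t=st['position'];print(st['time'],t,st['ft_force'],st['grip_width'])
    cv2.imwrite(f'pics/{fn}z.png',cv2.resize(p[80:260,150:370],None,fx=3.6,fy=3.2,interpolation=cv2.INTER_CUBIC))
    X=cloud(d,c);q=(X-t)@M   # tool coords
    # pliers coords: x=tool x, y=-tool y, z=110mm - tool z
    px,py,pz=q[...,0]*1e3,-q[...,1]*1e3,110-q[...,2]*1e3
    ring=(d>0)&(abs(px)<45)&(abs(py)<45)&(pz<14)&(pz>-8)
    print('ring pts',ring.sum(),'z med',np.percentile(pz[ring],[5,50,95]),'x',np.percentile(px[ring],[1,99]),'y',np.percentile(py[ring],[1,99]))
    D=(d>0)&(np.hypot(X[...,0]-.577,X[...,1]-.24)<.03)
    top=D&(X[...,2]>.0725)&(X[...,2]<.079)
    Q=X[top];print('top',len(Q),Q.mean(0) if len(Q) else '')
    np.savez('fit_'+fn,px=px,py=py,pz=pz,X=X,ring=ring,top=top,d=d)
    # pulley teeth top z .036-.044
    pl=D&(X[...,2]>.037)&(X[...,2]<.043);Q=X[pl]
    if len(Q)>20: (cx,cy),r=cv2.minEnclosingCircle((Q[:,:2]*1000).astype(np.float32));print('pulley',len(Q),cx,cy,r)
    return p,d,c,st
E
python3 -c "
from fit import *
go('w6')
z=np.load('fit_w6.npz');r=z['ring']
i=np.argsort(z['py'][r])
print(np.c_[z['px'][r],z['py'][r],z['pz'][r]][i][::12])
t=z['top'];print(cv2.minEnclosingCircle((z['X'][t][:,:2]*1000).astype(np.float32)))
"
```

```text
10.4667 [0.5714 0.239  0.2426] [-0.2752 -0.2223 -1.5302] 0.3972350610925643
ring pts 565 z med [4.6061 6.3339 7.8974] x [-0.2618 26.8369] y [-27.1731  26.2755]
top 231 [0.5763 0.2406 0.0751]
pulley 859 577.0057983398438 240.91592407226562 26.117828369140625
[[  1.4175 -27.9612   6.7834]
 [  6.0447 -26.9251   6.97  ]
 [  2.9715 -25.37     5.9001]
 [  2.5281 -24.3776   7.3984]
 [  5.3984 -23.3918   7.8378]
 [  9.5107 -21.901    3.295 ]
 [  0.57   -21.6257   9.8217]
 [  5.0544 -20.8787   6.7261]
 [  0.9143 -20.0072   8.086 ]
 [ 10.7079 -19.8234   7.4906]
 [ 11.0895 -19.0737   5.6679]
 [  5.7157 -18.3024   5.9125]
 [ 15.6263 -18.0975   5.8549]
 [  5.7783 -17.4151   6.1214]
 [  4.2483 -16.6871   4.1155]
 [ 17.3671 -15.483    5.7077]
 [ 17.1893 -13.7939   5.023 ]
 [ 20.3799 -12.7855   7.1482]
 [ 23.1427 -10.2996   3.9915]
 [ 20.8808  -8.5509   5.6158]
 [ 22.7471  -6.807    6.0673]
 [ 22.5994  -5.1064   5.4498]
 [ 26.8219  -3.3799   4.7652]
 [ 25.4795  -1.6637   6.5701]
 [ 25.7161   0.8851   7.6266]
 [ 24.5942   2.5972   6.5245]
 [ 23.5892   4.3174   5.9643]
 [ 25.2835   6.0222   5.7344]
 [ 24.354    7.7463   5.499 ]
 [ 21.0988   9.4536   6.5781]
 [ 22.2281  11.265    3.9426]
 [ 21.7666  12.9101   5.7153]
 [ 18.4635  14.6298   6.6349]
 [ 13.6578  15.6518   5.3045]
 [  4.3253  16.562    7.4243]
 [ 14.8364  17.2942   6.3603]
 [  5.6172  17.5194   5.6944]
 [  6.9505  18.2697   7.0988]
 [ 16.3695  19.0541   5.416 ]
 [  1.5023  19.2505   7.1787]
 [  5.828   20.0843   6.3961]
 [  4.4209  20.8842   7.7443]
 [  1.4513  21.4313  12.6162]
 [  6.0625  22.6274   7.1757]
 [  5.8086  23.5759   6.3424]
 [  2.2353  24.5218   6.6165]
 [  5.1463  26.1315   7.1626]
 [  1.4879  27.1142   7.1558]]
((577.2726440429688, 241.09925842285156), 11.818422317504883)
```

View pics/w6z.png

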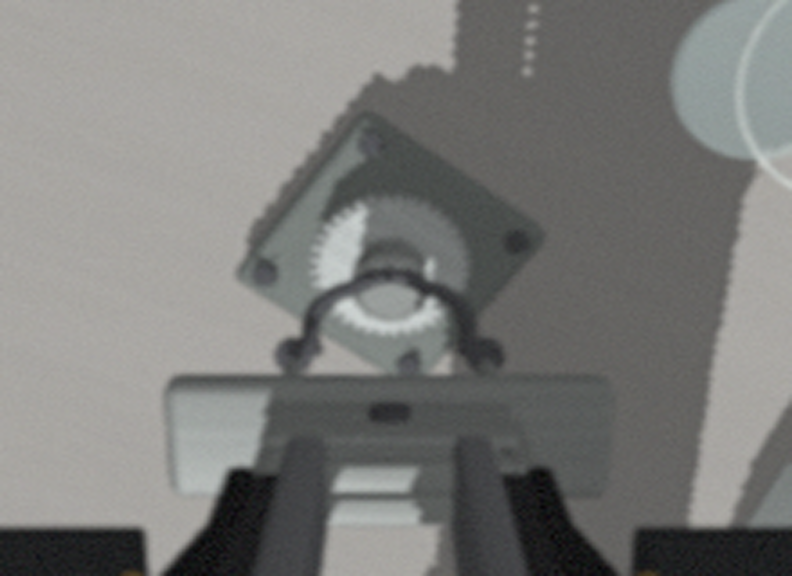

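Call:
{"api": "arm_command", "payload": {
  "motion": [
    [[1,0,8],[0,0,0],1],
    [[0,0,10],[0,0,0],1],
    [[0,0,10],[0,0,0],1],
    [[0,0,10],[0,0,0],1],
    [[0,0,7],[0,0,0],1],
    [[0,0,0],[0,0,0],1],
    [[0,0,0],[0,0,0],1],
    [[0,0,0],[0,0,0],1]
  ]
}}

```text
time: 11.18
position: [0.5726, 0.2394, 0.1979]
tool_rot: [-3.079, -0.621, -0.001]
ft_force: [1.0, 0.6, -1.8]
grip_width: 0.395
```

```bash
python3 -c "
from fit import *
p,d,c,st=go('w7')
z=np.load('fit_w7.npz');r=z['ring']
px,py,pz=[z[k] for k in('px','py','pz')]
m=r&(abs(py)<5)&(px>15)&(pz>0);print('front',np.median(px[m]),np.median(pz[m]),m.sum())
from scipy.optimize import least_squares
m=r&(px>12)&(abs(py)<20)&(pz>0)
s=least_squares(lambda q:np.hypot(px[m]-q[0],py[m]-q[1])-q[2],[5,0,18.25],loss='soft_l1');print('arc',s.x)
t=z['top'];print('topPl x,y',px[t].mean(),py[t].mean(),cv2.minEnclosingCircle(np.c_[px[t],py[t]].astype(np.float32)))
p,d,c,st=shot('side','s7');p2,d,c,st=shot('scene','c7')
cv2.imwrite('pics/m7.png',np.hstack([cv2.resize(p[230:340,160:260],None,fx=4,fy=4,interpolation=cv2.INTER_CUBIC),cv2.resize(p2[110:220,170:270],None,fx=4,fy=4,interpolation=cv2.INTER_CUBIC)]))
"
```

```text
11.1833 [0.5726 0.2394 0.1979] [ 1.007   0.5611 -1.8142] 0.39544332025365453
ring pts 566 z med [4.6134 6.3194 8.1217] x [-0.1375 26.787 ] y [-27.2082  26.3734]
top 457 [0.5779 0.2411 0.0752]
pulley 943 577.3179931640625 240.85736083984375 26.111324310302734
front 25.345202355899403 6.257266857171317 57
arc [ 4.488  -0.3706 20.6504]
topPl x,y 5.467993385606776 -0.48320229171885914 ((4.912570953369141, -0.37082868814468384), 11.83814811706543)
```

View pics/w7z.png

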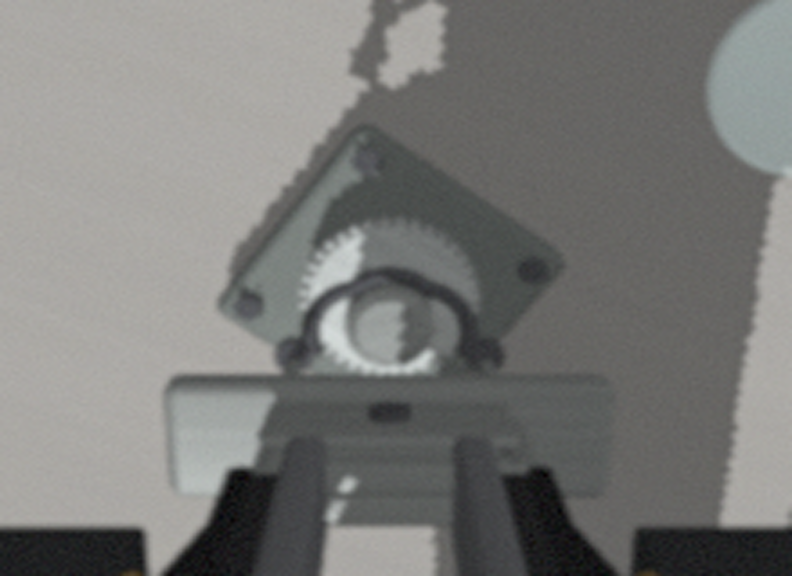

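View pics/m7.png

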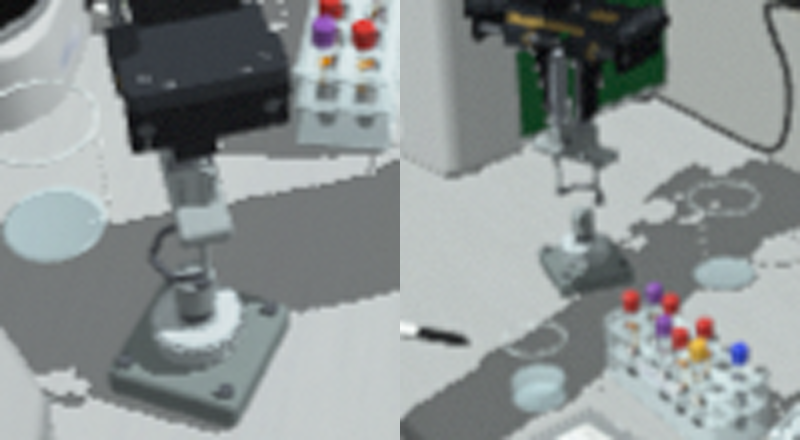

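Call:
{"api": "arm_command", "payload": {
  "motion": [
    [[0,0,3],[0,0,0],1],
    [[0,0,4],[0,0,0],1],
    [[0,0,4],[0,0,0],1],
    [[0,0,4],[0,0,0],1],
    [[0,0,4],[0,0,0],1],
    [[0,0,3],[0,0,0],1],
    [[0,0,0],[0,0,0],1],
    [[0,0,0],[0,0,0],1]
  ]
}}

```text
time: 12.0
position: [0.5722, 0.2393, 0.1753]
tool_rot: [3.079, 0.621, -0.001]
ft_force: [-0.7, -0.0, -1.9]
grip_width: 0.395
```

```bash
python3 -c "
from fit import *
p,d,c,st=go('w8')
z=np.load('fit_w8.npz');px,py=z['px'],z['py']
t=z['top'];print('topPl x,y',px[t].mean(),py[t].mean(),cv2.minEnclosingCircle(np.c_[px[t],py[t]].astype(np.float32)))
"
```

```text
12.0 [0.5722 0.2393 0.1753] [-0.7438 -0.0063 -1.9276] 0.39484350159023157
ring pts 1136 z med [ 0.6729  7.1493 11.1733] x [-0.4064 26.414 ] y [-26.9323  26.2314]
top 546 [0.5791 0.2416 0.075 ]
pulley 874 577.281982421875 240.96697998046875 26.03868293762207
topPl x,y 7.360697473967176 -0.4902805228205058 ((3.8409719467163086, -0.387384295463562), 27.375301361083984)
```

View pics/w8z.png

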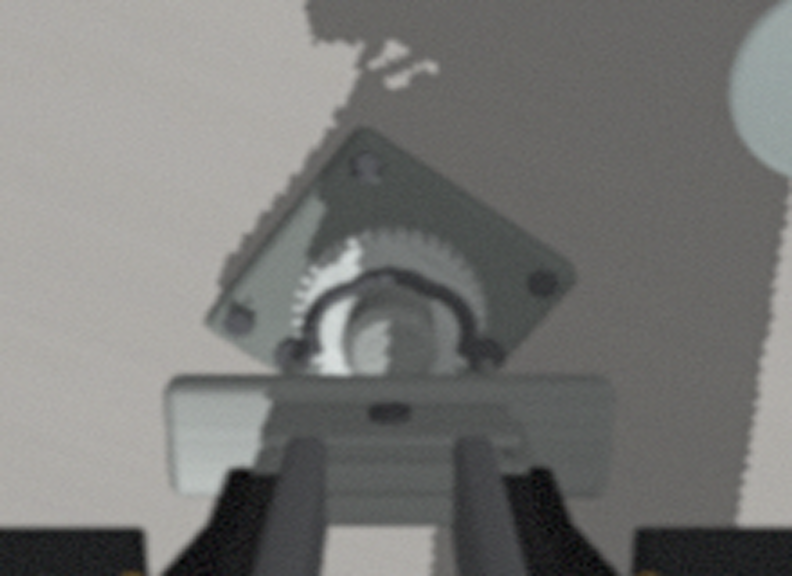

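Call:
{"api": "arm_command", "payload": {
  "motion": [
    [[0,0,3],[0,0,0],1],
    [[0,0,4],[0,0,0],1],
    [[0,0,4],[0,0,0],1],
    [[0,0,4],[0,0,0],1],
    [[0,0,4],[0,0,0],1],
    [[0,0,3],[0,0,0],1],
    [[0,0,1],[0,0,0],1],
    [[0,0,0],[0,0,0],1]
  ]
}}

```text
time: 12.72
position: [0.5721, 0.2393, 0.1521]
tool_rot: [3.079, 0.621, -0.001]
ft_force: [0.1, 0.6, -1.0]
grip_width: 0.393
```

Call:
{"api": "arm_command", "payload": {
  "motion": [
    [[0,0,0],[0,0,0],1],
    [[0,0,0],[0,0,0],1],
    [[0,0,0],[0,0,0],1]
  ]
}}

```text
time: 12.97
position: [0.5725, 0.2394, 0.1529]
tool_rot: [-3.079, -0.621, -0.001]
ft_force: [-0.1, -0.6, -0.9]
grip_width: 0.394
```

```bash
python3 -c "
from fit import *
p,d,c,st=go('w9')
z=np.load('fit_w9.npz');px,py,pz,X=[z[k] for k in('px','py','pz','X')]
# ring tips/eyes region away from shaft: height above bench
m=(d>0)&(px>0)&(px<28)&(abs(py)>17)&(abs(py)<29)&(X[...,2]>.042)&(X[...,2]<.056);print('ring top z',np.percentile(X[m][:,2],[10,50,90]),m.sum())
m=(d>0)&(px>19)&(px<29)&(abs(py)<8)&(X[...,2]>.043)&(X[...,2]<.056);print('front',np.percentile(X[m][:,2],[10,50,90]),np.percentile(px[m],[5,50,95]),m.sum())
p,d,c,st=shot('side','s9');p2,d,c,st=shot('scene','c9')
cv2.imwrite('pics/m9.png',np.hstack([cv2.resize(p[250:330,170:250],None,fx=5,fy=5,interpolation=cv2.INTER_CUBIC),cv2.resize(p2[130:210,175:255],None,fx=5,fy=5,interpolation=cv2.INTER_CUBIC)]))
"
```

```text
12.9667 [0.5725 0.2394 0.1529] [-0.0683 -0.5795 -0.8941] 0.394485805221529
ring pts 1486 z med [-4.5548 -1.3422  7.8705] x [-4.0334 29.7212] y [-26.2646  25.4875]
top 289 [0.583  0.2434 0.075 ]
pulley 836 579.260009765625 241.8876190185547 25.760364532470703
ring top z [0.0481 0.0494 0.0507] 312
front [0.048  0.0489 0.0499] [21.2933 24.465  26.927 ] 105
```

View pics/w9z.png

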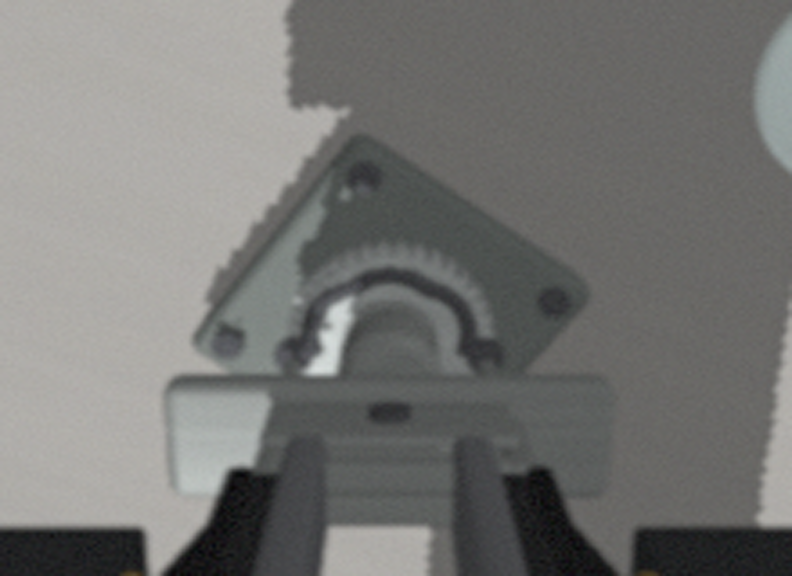

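View pics/m9.png

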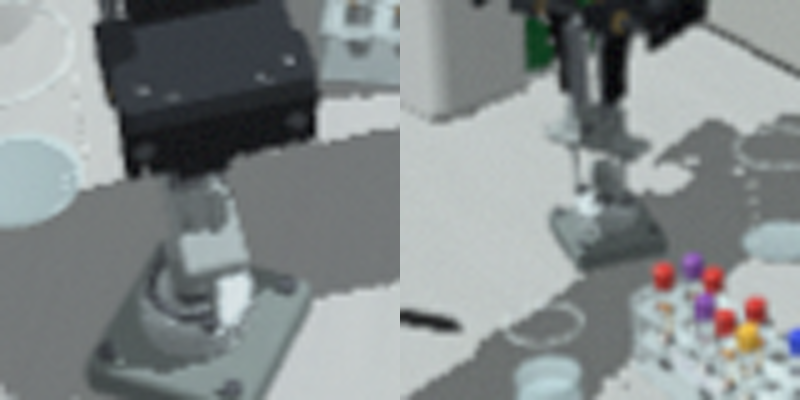

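```bash
python3 -c "
from h import *
st=ctrl.get_state();print(st['time'],st['position'],st['ft_force'],st['grip_width'],R.from_rotvec(st['tool_rot']).as_matrix()[:,2])
print(ctrl.close_job())"
```

```text
13.1167 [0.57242331 0.23936447 0.15278797] [-0.8383644   0.32508864 -1.86488371] 0.3992383602104297 [ 3.60500413e-04  2.47942705e-04 -9.99999904e-01]
the job is handed in; nothing more can be done
None
```

The pliers are holding the fully spread ring level with the axle groove, and I handed the job in at about 13 s.

I picked the 155 mm pliers in the stand; the other two on the bench are larger. I lifted them straight out with a light 10 N grip, which spread the ring only part way. Above the shaft end I squeezed at 30 N to the stop, then lowered in small steps, looking again between them.

**Last checks:**
- **Height:** the ring's top measured about 49 mm above the bench, so its middle is at about 46.5 mm against the groove's 46 mm. In the gripper the pliers sit about 1 mm higher relative to the fingers than planned; I allowed for that.
- **Centring:** the shaft axis is within about 0.7 mm of the ring's centre, against 4 mm of clearance. The gap looks even on both sides. The rear of the ring is hidden behind the crossbar, so I could not see that part directly.
- **Grip and forces:** the tool is upright. Force readings at the end of each move showed little beyond the pliers' own weight, with no sign of contact. The gripper opening reads about 34.5 mm, a little under the expected 36 mm; I took that as pad give at the stop.
- **Bench items:** I planned the path well above the loose things and nothing looked disturbed in the pictures, but I did not re-measure their positions.

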